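Send the laser to the microscope

TASK

Send the laser down the rail to the microscope: with a fingertip, push the flip mirror's square plate over until it lies fully folded down, without touching its glass, and only then push the shutter's ball lever all the way over to open the beam. Use a light touch and do not grip anything; leave the two irises, the flip lens and the loose things on the bench alone, and withdraw when done.

Things in the scene. Friction and masses are not known exactly. Their poses are not given: they have to be found in the camera images.
- rail: Black optical rail, 40 mm wide, 10 mm high, 660 mm long, fixed on the table. Origin under it, on its centre line. y runs along it and the beam (100 mm up) to the laser head, a long black box at its end; x across, away from the robot. Optics about 120 mm apart; first two from the laser, in either order: shutter, iris; next three, in any order: flip mirror, flip lens, iris.
- shutter_base: The lever shutter's fixed part: a square black housing 46 x 46 x 12 mm with a 12 mm bore at beam height, its top edge 123 mm above the table, on a post on the rail. Origin at table height below the housing; axes parallel to the rail's. The hand lever pivots 120 mm above the origin, 8 mm to its -y side, about an axis along y.
- shutter (a joint): Angle of the shutter's hand lever and flag: about 0 (up to 0.10) is closed, the flag hanging over the bore and the lever leaning 30 deg from upright to the rail's -x side (towards the robot); 1.047 is fully open, at its stop, the lever leaning 30 deg to the +x side. It stays where it is left; about 1 N at the ball moves it.
- shutter_ball (a point): Centre of the black ball, 14 mm across, at the end of the shutter's 5 mm steel hand lever, 36 mm from the pivot; about 151 mm above the table at either end of its swing and 156 mm midway. It goes about 36 mm across the rail (+x of shutter_base) as the shutter opens. This is the only lever with a ball.
- flip_mirror_base: The flip mirror's fixed part: post and small black hinge block on the rail. Origin at table height, below the hinge. Its x axis is the horizontal direction in which the mirror plate folds down (at 45 deg to the rail, away from the robot and towards the laser); y lies along the hinge pin, which is 72 mm above the origin.
- flip_mirror (a joint): Angle of the flip mirror's plate about its hinge: about 0 (up to 0.08) is standing upright in the beam, 1.571 is folded flat at its stop. The hinge has friction: the plate stays where it is left, and about 1 to 2 N at its free edge moves it.
- flip_mirror_top (a point): Middle of the free edge of the flip mirror's square aluminium plate: 50 mm wide along the hinge, 10 mm thick, 4 to 56 mm from the hinge axis, which lies in its mid-plane. Standing, this point is 128 mm above the table; flat, it is 56 mm along +x of flip_mirror_base, the upper face 77 mm above the table. The plate's back (-x side standing, upper side flat) is bare metal.
- mirror_face (a point): Centre of the face of the round mirror glass, 25 mm across, on the front of the flip mirror's plate (the +x side of flip_mirror_base when standing, underneath when flat), 28 mm from the hinge, standing 1 mm proud of the plate. Not to be touched.
- iris_a_pin (a point): Tip of the short straight steel pin (4 mm thick, standing out 17 mm) on one iris, a round black housing 42 mm across at beam height: 137 mm above the table when upright. It sets the opening and moves at a touch. Leave alone.
- iris_b_pin (a point): The same on the other iris. Leave alone.
- iris_a_base: First iris's fixed part; origin at table height below the housing.
- iris_b_base: Second iris's fixed part; origin at table height below the housing.
- flip_lens_base: Fixed part of the other flip mount, which carries a lens in a round black ring 52 mm across. Origin at table height below the hinge; x is the way it would fold. Leave alone.
- flip_lens_top (a point): Top of the flip lens's round ring, 126 mm above the table. It stands upright and moves at a touch. Leave alone.
- power_head: Loose laser power sensor: black disc 52 mm across on a short post with a round base 60 mm across, 126 mm high, standing about 150 mm beyond the flip mirror (+x of the rail). Origin under the base. Leave alone.
- ball_driver: Loose hex driver lying on the table in front of the rail: black handle 75 mm long and 21 mm thick, steel shaft 95 mm, origin where handle and shaft meet, at table height; x along the shaft. Leave alone.
- spare_post: Loose steel post, 12.7 mm thick, 75 mm high, standing on end in front of the rail. Origin under it. Leave alone.
- lens_case: Loose round white plastic lens case, 50 mm across, 26 mm high, in front of the rail. Origin under it. Leave alone.
- clamp_fork: Loose dark steel clamping fork, 85 x 35 x 10 mm, lying in front of the rail. Origin at its underside; x along its slot. Leave alone.

How it is judged:
By the outcome, as a careful person would: the job done as asked, in the order asked, and still so for the second after the job is handed in, with the robot touching nothing.
It also fails if it takes over 51 s, if anything falls off the work surface, if the arm or the gripper's body presses on something with over 40 N, if the wrist force passes 120 N, or if a joint passes its speed limit or range.

ROBOT

A 6-joint arm with a two-finger parallel gripper is mounted at the origin on the work surface. World frame = base frame: x ahead of the robot, y to its left, z up, the work surface at z = 0. Lengths are in m, angles in rad, forces in N, time in s.
With the tool pointing down it reaches from about 0.275 to 0.875 m from the base axis. Payload 12.5 kg.
Tool frame: the origin (TCP) lies at the very end of the fingers, on their centre line; the grasp point (between the pads) lies 19 mm behind it; z points along the fingers, y is the line along which they close (so a half turn about z gives the same grasp; the last joint's range is limited). The gripper opens to 85 mm and grips with 20 to 120 N. Pads are 22 mm wide; open, the fingers measure 114 mm over their backs; the gripper's body (76 mm by 85 mm) begins 54 mm behind the grasp point. The pads swing forward as they close: fully open they stand 13 mm farther back than shut.
Start: joints at [1.13, 0.351, 1.652, -0, 1.139, -0.085], TCP at [0.192, 0.516, 0.231] pointing down, gripper open.
Joint ranges: [-2.75, 2.75], [-0.79, 2.1], [0.01, 2.65], [-1.57, 4.71], [0.07, 3.14], [-2.87, 2.87]. Speed limits (rad/s): [2.22, 2.22, 2.79, 3.14, 3.14, 3.14].

INTERFACE

Orientations are given as a 3x3 rotation matrix whose columns are the frame's x, y, z axes.
In Python, from bench import manip gives the robot as it stands. Calls block until the motion is done:
- manip.move_ptp(position, orientation): joint-space move of the TCP to a pose.
- manip.move_l(position, attitude=None, max_speed=0.15): straight line of the TCP; attitude=None keeps the orientation; max_speed is the mean speed in m/s.
- manip.move_j(angles): joint-space move.
- manip.set_gripper(opening, effort=None): opening from 0.0 (shut) to 1.0 (fully open); effort is the grip in N (None keeps the last); returns when the fingers have stopped.
- manip.dwell(seconds).
- manip.inverse_kinematics(position, orientation): joint angles nearest the present ones, or None.
- manip.grab_frame(name): name is "scene" or "top"; returns (picture, depth): 384x512x3 uint8, red, green, blue; 384x512 float32, m along the optical axis (not along the pixel's ray), 0 where there is no reading.
- manip.get_calibration(name): a dict with "camera_matrix" (3x3 intrinsics, pixels), "R" (3x3) and "t" (3): a world point X has camera coordinates R X + t. Camera axes: x right, y down, z forward; pixel columns grow to the right and rows downward; lengths in m; the calibration is good to about 2 mm. A picture is of the moment at which its call begins. get_calibration takes no time and is no camera call.
A pose or a line that the arm cannot do raises manip.Unreachable and nothing moves.
- manip.sign_off(): hands the job in; it is judged then, once.
Trained networks look in the newest picture that a camera, given by its name, has taken for a name from the list of things; names that differ only in an ending like _2 or _b are one class to them, and where a whole thing is asked for, a point or a joint stands for the part that bears it (a point fixed in the world has none). Each returns a list of dicts, best first, with "confidence" (0 to 1); they miss things now and then, are a little off and sometimes report something else, mostly with a low value. They report only what shows in the picture. A call takes as long as a camera call.
- manip.look_for(camera, name): "at" ([x, y, z] in m, in world coordinates, good to about 4 mm: the middle of the surface that is visible of it).
Readings, each from a call of its own:
- manip.current_time(): time.
- manip.current_qpos(): joint angles.
- manip.current_joint_vel(): joint speeds.
- manip.current_joint_torque(): joint torques, N m.
- manip.current_ee_pos(): TCP position.
- manip.current_tcp_rot(): TCP orientation.
- manip.current_force(): force on the tool from outside, world axes, zero at the start.
- manip.current_ft_torque(): the same for the moment, N m.
- manip.current_grip_width(): opening from 0.0 (shut) to 1.0 (fully open).
- manip.current_grip_force(): force on a finger pad.
Only numpy, scipy, OpenCV 4.12 (cv2) and the standard library are available. Lean on these libraries where they do the work, as an engineer would, in place of code of your own. Each camera call takes 0.05 s, during which the arm holds its last target. There are 200 camera calls.

## Working session

There is one attempt and no reset: what is moved stays moved. The work goes in short steps, each a Python script; the robot and the scene stay as the last script left them, time stands still between calls to the robot, and variables do not carry over. Pictures are saved under pics/ and viewed, at most 10 in all, crops included, and the job is handed in when it is done.

```bash
mkdir -p pics; python3 - <<'E'
from bench import manip
import cv2,numpy as np
for c in("scene","top"):
    im,d=manip.grab_frame(c); cv2.imwrite(f"pics/{c}0.png",cv2.resize(im[:,:,::-1],(800,600)))
    np.savez(f"pics/{c}0.npz",im=im,d=d)
    k=manip.get_calibration(c); print(c,np.round(-k["R"].T@k["t"],3),np.round(k["camera_matrix"],0).tolist())
    for n in["rail","shutter_base","shutter_ball","flip_mirror_base","flip_mirror_top","mirror_face","iris_a_pin","iris_a_base","flip_lens_base","flip_lens_top","power_head","ball_driver","spare_post","lens_case","clamp_fork"]:
        print(n,[(np.round(r["at"],3).tolist(),round(r["confidence"],2)) for r in manip.look_for(c,n)[:3]])
print(manip.current_time())
E
```

```text
scene [1.213 0.23  0.529] [[407.0, 0.0, 256.0], [0.0, 407.0, 192.0], [0.0, 0.0, 1.0]]
rail [([0.529, 0.061, 0.01], 0.86), ([0.412, -0.25, 0.01], 0.35), ([0.533, 0.121, 0.037], 0.28)]
shutter_base [([0.525, 0.237, 0.046], 0.55)]
shutter_ball [([0.506, 0.224, 0.144], 0.6), ([0.534, -0.004, 0.039], 0.25)]
flip_mirror_base [([0.536, -0.242, 0.075], 0.76)]
flip_mirror_top [([0.538, -0.247, 0.104], 0.91)]
mirror_face [([0.536, -0.242, 0.109], 0.78)]
iris_a_pin []
iris_a_base [([0.533, 0.125, 0.037], 0.73), ([0.532, 0.057, 0.007], 0.68)]
flip_lens_base [([0.539, -0.129, 0.06], 0.82), ([0.531, -0.006, 0.04], 0.44)]
flip_lens_top [([0.529, -0.128, 0.102], 0.83)]
power_head [([0.691, -0.245, 0.058], 0.62), ([0.538, -0.241, 0.078], 0.29)]
ball_driver [([0.391, 0.194, 0.015], 0.85), ([0.524, 0.236, 0.049], 0.52)]
spare_post [([0.404, 0.08, 0.047], 0.55)]
lens_case [([0.438, -0.073, 0.023], 0.73), ([0.413, -0.25, 0.009], 0.34), ([0.533, 0.123, 0.04], 0.24)]
clamp_fork [([0.411, -0.25, 0.008], 0.69), ([0.538, -0.128, 0.061], 0.61)]
top [0.385 0.005 1.026] [[450.0, 0.0, 254.0], [0.0, 450.0, 197.0],
[... 239 characters left out ...]
lip_mirror_base []
flip_mirror_top [([0.53, -0.24, 0.126], 0.63)]
mirror_face [([0.529, -0.239, 0.13], 0.68), ([0.517, -0.011, 0.022], 0.34), ([0.506, 0.23, 0.052], 0.28)]
iris_a_pin []
iris_a_base [([0.51, 0.12, 0.027], 0.88), ([0.531, -0.239, 0.125], 0.2)]
flip_lens_base [([0.522, -0.129, 0.061], 0.71)]
flip_lens_top [([0.512, 0.116, 0.028], 0.71), ([0.525, -0.132, 0.114], 0.57), ([0.677, -0.247, 0.043], 0.34)]
power_head [([0.677, -0.248, 0.042], 0.76), ([0.526, -0.242, 0.063], 0.72)]
ball_driver [([0.388, 0.195, 0.022], 0.83)]
spare_post [([0.396, 0.083, 0.075], 0.62)]
lens_case [([0.425, -0.074, 0.025], 0.65), ([0.387, 0.193, 0.019], 0.25)]
clamp_fork [([0.403, -0.252, 0.01], 0.57)]
1.6
```

View pics/scene0.png

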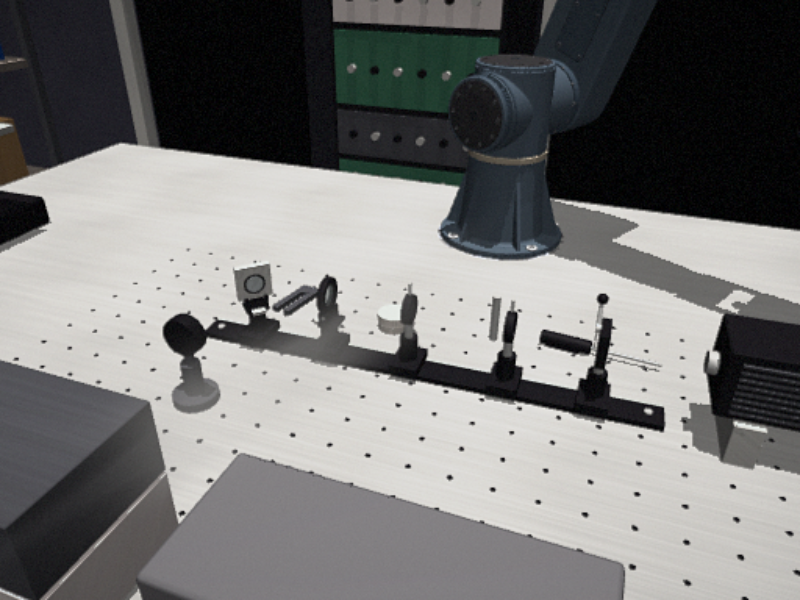

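View pics/top0.png

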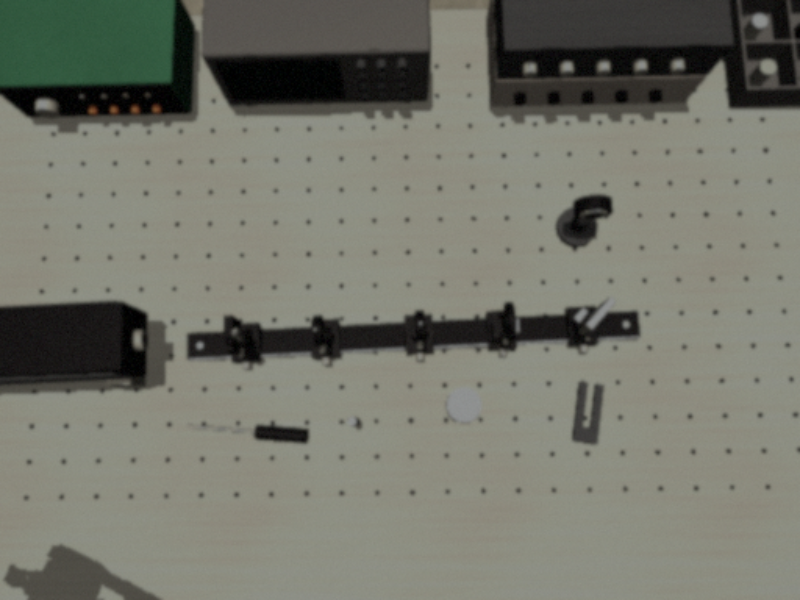

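```bash
cat > h.py <<'E'
from bench import manip
import numpy as np
def cloud(c,d):
    k=manip.get_calibration(c);K=k["camera_matrix"];v,u=np.indices(d.shape)
    P=np.stack([(u-K[0,2])/K[0,0]*d,(v-K[1,2])/K[1,1]*d,d],-1)
    W=(P-k["t"])@k["R"]; W[d==0]=np.nan
    return W
E
python3 - <<'E'
from h import *
import cv2
for c in("top","scene"):
    z=np.load(f"pics/{c}0.npz");W=cloud(c,z["d"])
    x,y,h=W[...,0],W[...,1],W[...,2]
    m=(abs(x-.53)<.06)&(abs(y+.24)<.06)&(h>.118)&(h<.14)
    P=W[m];print(c,"plate top",len(P)); 
    if len(P)>5: print(np.round(P.mean(0),4),cv2.minAreaRect((P[:,:2]*1000).astype(np.float32)))
    m=(abs(x-.53)<.06)&(abs(y+.24)<.06)&(h>.08)&(h<.14);P=W[m]
    if len(P)>5:
        U,S,V=np.linalg.svd(P-P.mean(0));print("plate",len(P),P.mean(0).round(4),V[2].round(3),S.round(3),P.min(0),P.max(0))
    m=(abs(x-.51)<.05)&(abs(y-.225)<.04)&(h>.135)&(h<.17);P=W[m]
    if len(P): print("ball",len(P),P.mean(0).round(4),P.min(0),P.max(0))
    for y0 in(.24,.12,0,-.12,-.24):
        m=(abs(x-.53)<.06)&(abs(y-y0)<.05)&(h>.09)&(h<.15);P=W[m]
        if len(P): print(y0,len(P),P.mean(0).round(4),P.min(0).round(3),P.max(0).round(3))
E
```

```text
top plate top 131
[ 0.5316 -0.2454  0.1275] ((532.0869140625, -245.98983764648438), (10.155569076538086, 49.18968200683594), 46.280330657958984)
plate 184 [ 0.5294 -0.2426  0.1205] [0.649 0.757 0.07 ] [0.229 0.144 0.042] [ 0.51078386 -0.26492185  0.08156086] [ 0.55265653 -0.22658713  0.13147749]
ball 44 [0.5004 0.2255 0.1554] [0.4938661  0.21966947 0.13641403] [0.51035378 0.23184709 0.1625062 ]
0.24 203 [0.5158 0.2338 0.1158] [0.493 0.224 0.09 ] [0.538 0.243 0.142]
0.12 126 [0.517  0.1215 0.1158] [0.498 0.116 0.093] [0.539 0.128 0.14 ]
0 119 [ 0.5217 -0.0126  0.116 ] [ 0.503 -0.018  0.091] [ 0.544 -0.006  0.141]
-0.12 151 [ 0.5259 -0.1309  0.116 ] [ 0.502 -0.138  0.09 ] [ 0.553 -0.126  0.13 ]
-0.24 175 [ 0.5302 -0.2432  0.1223] [ 0.511 -0.265  0.09 ] [ 0.553 -0.227  0.131]
scene plate top 130
[ 0.5339 -0.2445  0.124 ] ((531.4403076171875, -245.99017333984375), (15.743985176086426, 49.87620544433594), 47.19966506958008)
plate 472 [ 0.5348 -0.2441  0.1062] [0.694 0.72  0.02 ] [0.324 0.313 0.05 ] [ 0.51280916 -0.26702118  0.08012578] [ 0.55409974 -0.22585631  0.12828829]
ball 62 [0.5036 0.2273 0.1499] [0.49706563 0.22117324 0.13607935] [0.50977044 0.2339128  0.15864962]
0.24 266 [0.5225 0.2351 0.1174] [0.491 0.222 0.09 ] [0.54  0.244 0.15 ]
0.12 150 [0.5276 0.1238 0.1106] [0.501 0.117 0.09 ] [0.541 0.129 0.138]
0 161 [ 0.529  -0.011   0.1089] [ 0.506 -0.017  0.091] [ 0.546 -0.006  0.138]
-0.12 201 [ 0.5327 -0.1292  0.108 ] [ 0.503 -0.136  0.09 ] [ 0.554 -0.125  0.127]
-0.24 388 [ 0.5347 -0.2439  0.1108] [ 0.513 -0.266  0.09 ] [ 0.554 -0.226  0.128]
```

The pictures agree with the networks. The plate stands at scene px (253,283), with its glass towards the camera and the laser. From the laser, the order is shutter (600,350), iris, iris, lens (327,293), mirror. In the top view the plate is at (600,313), turned 45°. The measured heights (127 mm and 151 mm) and the plate size (50 x 10 mm) match the description. I'll fold the mirror first.

```bash
cat >> h.py <<'E'
def down(ang):  # tool down, tool x along +-ang, whichever needs less joint-6 travel
    c,s=np.cos(ang),np.sin(ang)
    return [np.array([[k*c,k*s,0],[k*s,-k*c,0],[0,0,-1.]]) for k in(1,-1)]
def best(p,ang):
    q0=manip.current_qpos();o=[]
    for R in down(ang):
        q=manip.inverse_kinematics(p,R)
        if q is not None:o.append((np.abs(np.array(q)-q0).max(),R,q))
    return min(o,key=lambda a:a[0])[1:]
A=10.9e-3
FA=np.arctan2(.728,.686); F=np.array([.686,.728,0]); Hm=np.array([.532,-.246,.072])
def tcp(th,r=.046,gap=0):  # leading bottom finger corner on the plate's back at radius r
    s,c=np.sin(th),np.cos(th)
    f=r*s-(.005+gap)*c-A; z=r*c+(.005+gap)*s
    return Hm+F*f+np.array([0,0,z])
E
python3 - <<'E'
from h import *
import cv2
manip.set_gripper(0.0)
p=tcp(0,gap=.02); up=p+[0,0,.1]
R,q=best(up,FA); print(np.round(q,2))
manip.move_ptp(up,R); print(manip.current_time())
manip.move_l(p,max_speed=.1)
print(manip.current_time(),manip.current_ee_pos(),manip.current_force(),manip.current_force())
for c in("scene","top"):
    im,d=manip.grab_frame(c); np.savez(f"pics/{c}1.npz",im=im,d=d)
    k=manip.get_calibration(c);P=k["camera_matrix"]@(k["R"]@p+k["t"]);u,v=(P[:2]/P[2]).astype(int)
    u0=max(0,u-50);v0=max(0,v-50)
    cv2.imwrite(f"pics/{c}1.png",cv2.resize(im[v0:v0+100,u0:u0+100,::-1],(400,400)))
cv2.imwrite("pics/m1.png",np.hstack([cv2.imread(f"pics/{c}1.png") for c in("scene","top")]))
E
```

```text
[-0.57  0.41  1.6  -0.    1.13  0.18]
5.3417
6.4917 [ 0.50770675 -0.27234151  0.11863423] [1.17193192 0.21344071 0.41568983] [1.17193192 0.21344071 0.41568983]
```

View pics/m1.png

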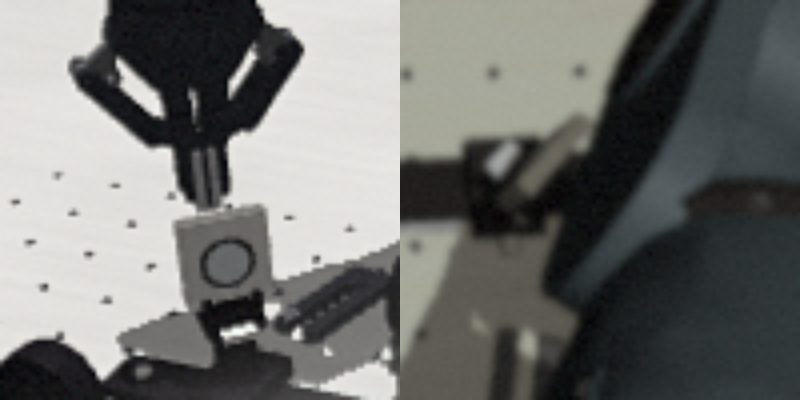

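The finger is shut and stands behind the plate's bare back, at left px (208,200), centred on it. The link bars start about 40 mm above the tip and clear the plate and the lens. Next I fold the plate along an arc and watch the force.

```bash
python3 - <<'E'
from h import *
f0=np.array(manip.current_force())
for th in np.radians([0,12,25,38,50,62,72,80,86]):
    manip.move_l(tcp(th),max_speed=.04)
    f=manip.current_force()-f0; print(round(np.degrees(th)),np.round(f,1),round(manip.current_time(),1))
    if np.linalg.norm(f)>12: print("stop");break
p=tcp(np.pi/2)
for dz in(.001,0,-.001,-.002,-.003,-.004):
    manip.move_l(p+[0,0,dz],max_speed=.02)
    f=manip.current_force()-f0; print(dz,np.round(f,1),manip.current_ee_pos()[2].round(4))
    if f[2]>6: break
print(manip.current_time())
E
```

```text
0 [-0.2 -0.4  0.5] 7.2
12 [-0.9 -0.7  0.5] 7.6
25 [-1.1 -0.5  0.3] 8.0
38 [-0.   0.1  0.1] 8.4
50 [ 0.4 -1.2  0.1] 8.8
62 [ 0.6 -0.3  0.3] 9.2
72 [-0.1 -0.6  0.4] 9.6
80 [ 0.1 -1.4  0.8] 9.9
86 [-0.5 -0.2 -0.2] 10.2
0.001 [ 0.3 -0.2  0.4] 0.0779
0 [ 0.8 -0.6  0.2] 0.0771
-0.001 [-3.4  1.1 10.4] 0.0769
10.925
```

```bash
cat >> h.py <<'E'
RA=.03; X=np.array([np.cos(RA),np.sin(RA),0]); B=np.array([.5015,.2267,.151])
E
python3 - <<'E'
from h import *
import cv2
manip.move_l(tcp(np.pi/2)+[0,0,.14],max_speed=.15)
p=B-X*(.007+A+.02); p[2]=.146
R,q=best(p+[0,0,.07],RA); print(np.round(q,2))
manip.move_ptp(p+[0,0,.07],R); print(manip.current_time())
o=[]
for c in("scene","top"):
    im,d=manip.grab_frame(c);W=cloud(c,d);x,y,h=np.moveaxis(W,-1,0)
    P=W[(abs(x-.552)<.05)&(abs(y+.22)<.055)&(h>.06)&(h<.14)]
    r=(P-Hm)@F; m=(r>.01)&(r<.06); print(c,len(P),"zmax",P[:,2].max(),"plate z",np.percentile(P[m,2],[10,50,90]).round(4),"r max",np.percentile(r,98), np.polyfit(r[m],P[m,2],1).round(3))
    print([(np.round(a["at"],3),round(a["confidence"],2)) for a in manip.look_for(c,"shutter_ball")[:2]])
    P=W[(abs(x-.505)<.025)&(abs(y-.226)<.015)&(h>.135)&(h<.17)]; print("ball",len(P),P.mean(0).round(4) if len(P) else "")
    o.append(cv2.resize(im[120:312,100:400,::-1] if c=="scene" else im[120:312,100:412,::-1],(400,280)))
    if c=="scene":
        cv2.imwrite("pics/s2.png",cv2.resize(im[130:300,90:420,::-1],(792,408)))
print(manip.current_time())
E
```

```text
[ 0.36  0.31  1.76 -0.    1.08 -1.24]
13.6833
scene 395 zmax 0.07906530317393977 plate z [0.07   0.0757 0.0771] r max 0.05561959833764412 [-0.081  0.078]
[(array([0.532, 0.123, 0.036]), 0.6)]
ball 63 [0.504  0.2273 0.1501]
top 724 zmax 0.08236475043973569 plate z [0.0744 0.0767 0.0791] r max 0.053266013053522715 [-0.002  0.077]
[]
ball 34 [0.5012 0.225  0.1559]
13.8833
```

View pics/s2.png

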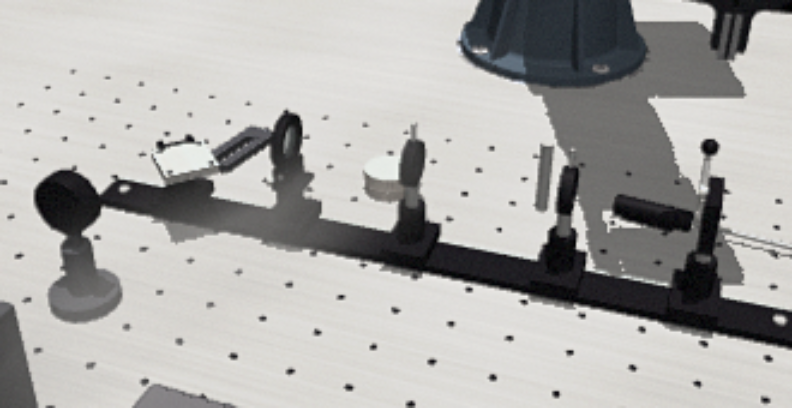

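The plate lies flat at (185,158): its upper face is at 77 mm with slope about 0. Everything else stands as before. The finger, at (733,40), is behind the ball at (710,147), so the shutter is next.

```bash
python3 - <<'E'
from h import *
p=B-X*(.007+A); p[2]=.146
manip.move_l(p-X*.02,max_speed=.1)
f0=np.array(manip.current_force())
for s in(0,.008,.016,.024,.030,.034,.035,.036,.037,.038,.039,.040,.041,.042):
    manip.move_l(p+X*s,max_speed=.03)
    f=manip.current_force()-f0; print(s,np.round(f,1),round(manip.current_time(),1))
    if f@X<-6: break
manip.move_l(p+X*(s-.025),max_speed=.1)
q=manip.current_ee_pos(); manip.move_l(q+np.array([0,0,.1]),max_speed=.15)
q=manip.current_ee_pos(); manip.move_l(q-X*.1,max_speed=.15)
import cv2
for c in("scene","top"):
    im,d=manip.grab_frame(c);W=cloud(c,d);x,y,h=np.moveaxis(W,-1,0)
    P=W[(abs(x-.52)<.05)&(abs(y-.226)<.02)&(h>.144)&(h<.17)]; print("ball",c,len(P),P.mean(0).round(4) if len(P) else "")
    P=W[(abs(x-.552)<.05)&(abs(y+.22)<.055)&(h>.06)&(h<.14)];print(P[:,2].max())
    if c=="scene": cv2.imwrite("pics/s3.png",cv2.resize(im[130:300,90:420,::-1],(792,408)))
print(manip.current_time())
E
```

```text
0 [-0.7  0.1  0.4] 15.6
0.008 [-1.6 -0.2 -0.2] 16.0
0.016 [-0.4  0.2  1.5] 16.4
0.024 [-0.2 -0.   0.2] 16.8
0.03 [-1.1 -0.4 -0.1] 17.1
0.034 [-10.1  -0.5   4.4] 17.4
ball scene 47 [0.5364 0.2283 0.1532]
0.07922062935160039
ball top 41 [0.533  0.2267 0.1555]
0.08232421175039038
19.5667
```

View pics/s3.png

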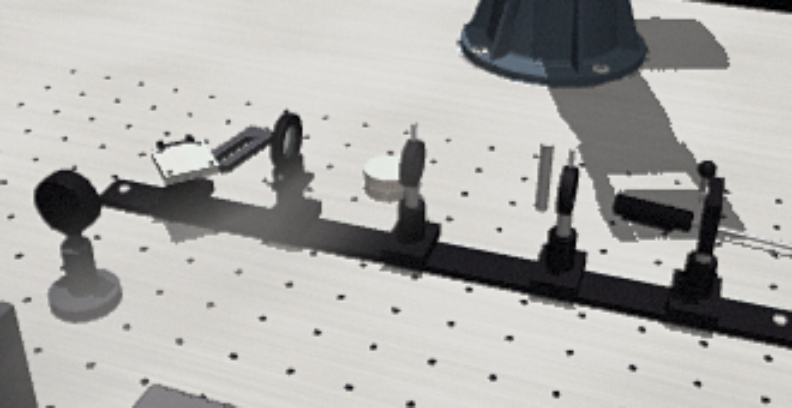

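The ball has gone over to the laser-room side of the housing at (707,170), and the plate is still flat at (185,158). The ball's travel reads about 33 mm, so I'll compare its centre with the housing using sphere fits from before and now.

```bash
python3 - <<'E'
from h import *
from scipy.optimize import least_squares
for c in("scene","top"):
    for n,d,x0 in(("before",np.load(f"pics/{c}0.npz")["d"],.5015),("after",manip.grab_frame(c)[1],.535)):
        W=cloud(c,d);g=np.array([x0,.2267,.152])
        P=W[np.linalg.norm(W-g,axis=-1)<.011]; P=P[P[:,2]>.146]
        s=least_squares(lambda v:np.linalg.norm(P-v,axis=1)-.007,g,loss="soft_l1",f_scale=.001).x
        x,y,h=np.moveaxis(W,-1,0);Q=W[(abs(x-.52)<.05)&(abs(y-.236)<.012)&(h>.085)&(h<.12)]
        print(c,n,len(P),s.round(4),"housing x",np.percentile(Q[:,0],[1,99]).round(4))
E
```

```text
scene before 44 [0.4987 0.227  0.152 ] housing x [0.4989 0.5394]
scene after 46 [0.5327 0.2283 0.151 ] housing x [0.4972 0.5395]
top before 40 [0.5001 0.2261 0.1526] housing x [0.4925 0.5384]
top after 40 [0.5336 0.228  0.1514] housing x [0.4922 0.5383]
```

The travel is 34 mm and the ball ends 151 mm up, about 18 mm past the housing centre. It also met a hard stop at 10 N, so the shutter is fully open, having started slightly off zero.

```bash
python3 -c "
from bench import manip
print(manip.sign_off(),manip.current_time())"
```

```text
the job is handed in; nothing more can be done
the job is handed in; nothing more can be done
```

The flip mirror is folded flat against its stop, then the shutter was pushed fully open; nothing else was disturbed, the arm is withdrawn, and the job was handed in at about 20 s.

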